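# Stroke the socket covers shut

### The arm

A 6-joint arm with a two-finger parallel gripper is mounted at the origin on the work surface. World frame = base frame: x ahead of the robot, y to its left, z up, the work surface at z = 0. Lengths are in m, angles in rad, forces in N, time in s.
With the tool pointing down it reaches from about 0.375 to 0.975 m from the base axis. Payload 3.8 kg.
Tool frame: the origin (TCP) lies midway between the tips of the shut fingers; the grasp point (between the pads) lies 19 mm behind it; x points along the fingers, y is the direction in which the jaws open and shut, and the axes are right-handed (so a half turn about x gives the same grasp; the last joint's range is limited). The gripper opens to 88 mm and grips with 3 to 60 N. Pads are 18 mm wide; open, the fingers measure 123 mm over their backs; the gripper's body (75 mm by 187 mm) begins 45 mm behind the grasp point.
Start: joints at [-1.296, 0.264, 1.604, -0, 1.274, -0.037], TCP at [0.207, -0.642, 0.239] pointing down, gripper open.
Joint ranges: [-2.63, 2.63], [-0.94, 2.18], [0.31, 2.57], [-1.31, 4.45], [0, 2.66], [-2.55, 2.55]. Speed limits (rad/s): [2.57, 2.57, 3.14, 3.14, 3.14, 3.14].

### API

Orientations are given as a rotation vector (axis times angle).
In Python, from cell import manip, inverse_kinematics, cams, order gives the robot as it stands. Calls block until the motion is done:
- manip.move_pose(position, orientation): joint-space move of the TCP to a pose.
- manip.move_linear(position, rate=0.15, rot=None): straight line of the TCP; rot=None keeps the orientation; rate is the mean speed in m/s.
- manip.set_joints(angles): joint-space move.
- manip.set_gripper(opening, force=None): finger opening in m; force is the grip in N (None keeps the last); returns when the fingers have stopped.
- manip.dwell(seconds).
- inverse_kinematics(position, orientation): joint angles nearest the present ones, or None.
- manip.state(): the state.
- cams.capture(name): name is "scene" or "top" or "wrist"; returns a dict with "image" (420x560x3 uint8, blue, green, red), "z_map" (420x560 float32, m along the optical axis (not along the pixel's ray), 0 where there is no reading), "intrinsics" (3x3 intrinsics, pixels), "k1" (the pictures are not rectified: a ray, as slopes to the right and down, at radius r is drawn at 1 + k1 r^2 times it, then the intrinsics apply), "position" and "orientation" of the camera in the world; the wrist camera has in their place "T_tool_cam" (4x4, takes a point from camera to tool coordinates, whose origin is the TCP and whose axes are the tool frame's). Camera axes: x right, y down, z forward; pixel columns grow to the right and rows downward; lengths in m; the calibration is good to about 2 mm. A picture is of the moment at which its call begins: read the wrist's pose just before it.
A pose or a line that the arm cannot do raises manip.IKError and nothing moves.
- order.close_job(): hands the job in, once; it reports no verdict.
The state is a dict: "clock": time; "joint_pos": joint angles; "joint_velocities": joint speeds; "tau": joint torques, N m; "tool_pos": TCP position; "tcp_rot": TCP orientation; "contact_force": force on the tool from outside, world axes, zero at the start; "moment": the same for the moment, N m; "gripper_width": finger opening in m.
Only numpy, scipy, OpenCV 4.12 (cv2) and the standard library are available. Lean on these libraries where they do the work, as an engineer would, in place of code of your own. Each camera call takes 0.05 s, during which the arm holds its last target.

### The job

The dust covers of the six sockets on the blue selector box stand open. Stroke lightly along their curved row with the fingertips only, from the left end as seen from the robot (cover 1) to the right end, so that the covers are laid shut one after another in that order. Do not press hard, shift or lift the box, turn its selector knob, or disturb the plugs and other things standing around.

Things in the scene. Friction and masses are not known exactly. Their poses are not given: they have to be found in the camera images.
- box: blue selector box with a light grey top, 240 (x) x 320 (y) x 70 mm (z), about 3 kg, loose on rubber feet; origin at the centre of its underside, z up, x to its far side, y to its left. On top a row of six small aluminium covers over brass sockets, along an arc of 160 mm radius bulging to -x, from +y (cover 1) to -y (cover 6)
- cover1 (a joint): hinge angle of cover 1 of the row, counted from the box's +y (left) end, rad: 0 lies shut on the box, 1.57 stands upright, stop at 1.9. Every cover is a plate 36 mm along the row x 22 mm x 3 mm, hinged at its edge nearest the +y end of the row; upright it is 36 mm high, and it is pushed over along the row, towards cover 6, to shut.
- cover2 (a joint): hinge angle of cover 2 of the row, counted from the box's +y (left) end, rad: 0 lies shut on the box, 1.57 stands upright, stop at 1.9. Every hinge is weak (under 0.01 N m): a cover stays where it is left when steeper than about 40 degrees, and drops shut by itself from below about 30 degrees.
- cover3 (a joint): hinge angle of cover 3 of the row, counted from the box's +y (left) end, rad: 0 lies shut on the box, 1.57 stands upright, stop at 1.9.
- cover4 (a joint): hinge angle of cover 4 of the row, counted from the box's +y (left) end, rad: 0 lies shut on the box, 1.57 stands upright, stop at 1.9.
- cover5 (a joint): hinge angle of cover 5 of the row, counted from the box's +y (left) end, rad: 0 lies shut on the box, 1.57 stands upright, stop at 1.9.
- cover6 (a joint): hinge angle of cover 6 of the row, counted from the box's +y (left) end, rad: 0 lies shut on the box, 1.57 stands upright, stop at 1.9.
- seat1 (a point): fixed point on the box, 5 mm above the box's top and level with the top of the shut cover, at the centre of where cover 1 lies when shut; the hinge line is 18 mm before it and the cover's free edge will lie 18 mm after it, along the arc's tangent; neighbouring seats are 44 mm apart. Origins of points: the point itself
- seat2 (a point): fixed point on the box, 5 mm above the box's top and level with the top of the shut cover, at the centre of where cover 2 lies when shut
- seat3 (a point): fixed point on the box, 5 mm above the box's top and level with the top of the shut cover, at the centre of where cover 3 lies when shut
- seat4 (a point): fixed point on the box, 5 mm above the box's top and level with the top of the shut cover, at the centre of where cover 4 lies when shut
- seat5 (a point): fixed point on the box, 5 mm above the box's top and level with the top of the shut cover, at the centre of where cover 5 lies when shut
- seat6 (a point): fixed point on the box, 5 mm above the box's top and level with the top of the shut cover, at the centre of where cover 6 lies when shut
- selector (a joint): angle of the black selector knob (40 mm across with a bar grip, 44 mm tall) on the box 35 mm beyond its centre (+x), inside the arc, rad; 0 at the start, and it must stay there
- plug_a: brass plug standing upright on the selector box, 22 mm across, 34 mm tall, on the left of the round selector knob; origin at its underside; must stay put
- plug_b: the same brass plug standing on the box, on the right of the knob; must stay put
- sleeve: aluminium sleeve standing on the table, 34 mm across, 75 mm tall; origin at its underside; must stay put
- probe: probe lying on the table: black square handle 90 x 16 x 16 mm and a thin steel rod 120 mm long; origin at the underside where they join; must stay put
- driver: screwdriver lying on the table beyond the box, 200 mm long, 26 mm thick; must stay put
- collar: steel ring lying flat on the table, 52 mm across, 20 mm tall; must stay put
- bottle: closed white bottle, 56 mm across, 140 mm tall, standing on the table; origin at its underside; must stay put

How it is judged:
On the way, in this order (a step that is already met when the one before it is completed fails the run):
1. cover 1 is laid shut (value of joint cover1 below 0.1 rad), for 0.02 s.
2. cover 2 is laid shut, after cover 1 (value of joint cover2 below 0.1 rad), for 0.02 s.
3. cover 3 is laid shut, after cover 2 (value of joint cover3 below 0.1 rad), for 0.02 s.
4. cover 4 is laid shut, after cover 3 (value of joint cover4 below 0.1 rad), for 0.02 s.
5. cover 5 is laid shut, after cover 4 (value of joint cover5 below 0.1 rad), for 0.02 s.
6. cover 6 is laid shut, after cover 5 (value of joint cover6 below 0.1 rad), for 0.02 s.
At the end, for the whole second after the job is handed in: all six covers lie shut (hinge angle under 0.1 rad), the box stands level within 15 mm of where it was, its knob within 0.15 rad, and every other thing within 25 mm of where it was (value of joint each of cover1, cover2, cover3, cover4, cover5, cover6 below 0.1 rad and linear speed of box below 0.01 m/s and distance of box from where it was at the start of the episode below 0.015 m and angle between box's own z axis and vertical below 0.05 rad and value of joint selector below 0.15 rad and distance of each of plug_a, plug_b, sleeve, probe, driver, collar, bottle from where it was at the start of the episode below 0.025 m); the robot touches nothing.
It fails at once if the box or a cover is pressed with more than 20 N, or touched by any part of the robot other than the fingers (contact force between the fingers and box above 20 N or contact force between the arm and box above 1 N).
It fails at once if the box is shifted or lifted by more than 15 mm, or tipped (distance of box from where it was at the start of the episode above 0.015 m or angle between box's own z axis and vertical above 0.05 rad).
It fails at once if the selector knob is turned (value of joint selector above 0.15 rad).
It fails at once if a plug, the sleeve, probe, driver, collar or bottle is moved or lifted by more than 25 mm (distance of any of plug_a, plug_b, sleeve, probe, driver, collar, bottle from where it was at the start of the episode above 0.025 m).
It fails at once if a plug, the sleeve or the bottle is knocked over (angle between any of plug_a, plug_b, sleeve, bottle's own z axis and vertical above 0.4 rad).
It also fails if it takes over 48 s, if anything falls off the work surface, if the arm or the gripper's body presses on something with over 40 N, if the wrist force passes 120 N, or if a joint passes its speed limit or range.

## Working session

There is one attempt and no reset: what is moved stays moved. The work goes in short steps, each a Python script; the robot and the scene stay as the last script left them, time stands still between calls to the robot, and variables do not carry over. Pictures are saved under pics/ and viewed, and the job is handed in when it is done.

```bash
ls; mkdir -p pics; python3 - <<'E'
from cell import manip,cams
import cv2,numpy as np
s=manip.state();print(s['clock'],s['tool_pos'],s['tcp_rot'],s['gripper_width'])
for n in ['scene','top']:
    c=cams.capture(n);cv2.imwrite(f'pics/{n}0.png',c['image']);np.savez(f'{n}0.npz',**c)
    print(n,c['intrinsics'],c['k1'],c['position'],c['orientation'],c['z_map'].min(),c['z_map'].max())
E
```

```text
pics
0.0 [ 0.20687746 -0.641788    0.23741206] [ 2.05389543  0.32510283 -2.05441955] 0.08826807396202828
scene [[412.97806104   0.         285.07537861]
 [  0.         412.97806104 214.2640798 ]
 [  0.           0.           1.        ]] -0.06376624528342775 [1.1613299  0.32102204 0.49565525] [-1.31801101 -1.97751068  1.06840166] 0.0 3.9986777
top [[383.8528801    0.         278.49978743]
 [  0.         383.8528801  213.56066035]
 [  0.           0.           1.        ]] -0.07978533357537224 [0.40811051 0.05823421 0.91506934] [-2.1063329   2.14460625 -0.17437743] 0.0 1.7268373
```

View pics/scene0.png

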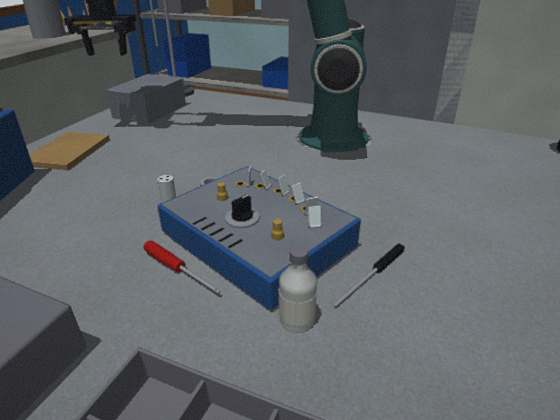

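View pics/top0.png

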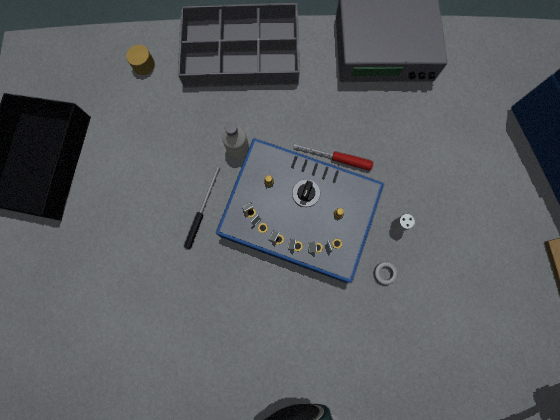

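```bash
cat > h.py <<'E'
import numpy as np,cv2
from scipy.spatial.transform import Rotation as R
def load(n): return dict(np.load(n))
def rays(c,uv):
    K=c['intrinsics'];k=float(c['k1'])
    d=(np.asarray(uv,float)-[K[0,2],K[1,2]])/K[0,0]
    # cv2 distortion model matches: k1 only
    u=cv2.undistortPoints(np.asarray(uv,float).reshape(-1,1,2),K,np.array([k,0,0,0.])).reshape(-1,2)
    return np.c_[u,np.ones(len(u))]
def world(c,r): return R.from_rotvec(c['orientation']).apply(r)
def onplane(c,uv,z):
    d=world(c,rays(c,uv)); t=(z-c['position'][2])/d[:,2]
    return c['position']+d*t[:,None]
def project(c,P):
    p=R.from_rotvec(c['orientation']).inv().apply(np.asarray(P)-c['position'])
    return cv2.projectPoints(p,np.zeros(3),np.zeros(3),c['intrinsics'],np.array([float(c['k1']),0,0,0.]))[0].reshape(-1,2)
def cloud(c):
    v,u=np.mgrid[0:420,0:560];uv=np.c_[u.ravel(),v.ravel()]
    z=c['z_map'].ravel()
    P=c['position']+world(c,rays(c,uv)*z[:,None]);P[z<=0]=np.nan
    return P.reshape(420,560,3)
E
python3 - <<'E'
from h import *
c=load('top0.npz');P=cloud(c);im=c['image']
hsv=cv2.cvtColor(im,cv2.COLOR_BGR2HSV)
roi=np.zeros((420,560),bool);roi[130:290,205:395]=1
print('table z',np.nanmedian(P[300:380,150:250,2]))
m=roi&(abs(P[...,2]-.07)<.012)
m=cv2.morphologyEx(m.astype(np.uint8),cv2.MORPH_OPEN,np.ones((5,5)))
n,l,st,_=cv2.connectedComponentsWithStats(m);k=1+np.argmax(st[1:,4]);
print('top z',np.nanmedian(P[l==k][:,2]))
cn=max(cv2.findContours((l==k).astype(np.uint8),0,1)[0],key=len)[:,0]
W=onplane(c,cn,.07)[:,:2].astype(np.float32)
print('depth',cv2.minAreaRect(W*1000))
b=roi&(hsv[...,0]>100)&(hsv[...,0]<130)&(hsv[...,1]>120)
cn=max(cv2.findContours(b.astype(np.uint8),0,1)[0],key=len)[:,0]
W=onplane(c,cn,.07)[:,:2].astype(np.float32)
r=cv2.minAreaRect(W*1000);print('blue',r,cv2.boxPoints(r))
br=roi&(hsv[...,0]>12)&(hsv[...,0]<32)&(hsv[...,1]>120)
n,l,st,ce=cv2.connectedComponentsWithStats(br.astype(np.uint8))
for i in range(1,n):
    if st[i,4]>5: print(st[i],ce[i],onplane(c,[ce[i]],.072)[0])
cv2.imwrite('pics/topz.png',cv2.resize(im[135:285,210:390],None,fx=4.4,fy=4,interpolation=cv2.INTER_CUBIC))
s=load('scene0.npz');cv2.imwrite('pics/scz.png',cv2.resize(s['image'][150:310,150:370],None,fx=3.6,fy=3.6,interpolation=cv2.INTER_CUBIC))
E
```

```text
table z 0.0013681622732213405
top z 0.07227364415371162
depth ((568.9581909179688, 16.357345581054688), (320.19891357421875, 240.89918518066406), 69.02529907226562)
blue ((567.8466186523438, 17.717697143554688), (317.82781982421875, 241.6099090576172), 69.01048278808594) [[ 398.13504  -87.37964]
 [ 623.7132  -173.92361]
 [ 737.5582   122.81503]
 [ 511.98004  209.35901]]
[264 175   9  11  75] [268.29333333 180.61333333] [0.63280813 0.08771614 0.072     ]
[246 209   9   8  30] [250.53333333 212.93333333] [0.55916642 0.12831033 0.072     ]
[334 208   9  11  68] [338.22058824 212.82352941] [ 0.55568046 -0.06738376  0.072     ]
[258 223  10  10  39] [262.43589744 227.66666667] [0.52547522 0.10202734 0.072     ]
[276 235   8   9  24] [280.33333333 239.83333333] [0.49767992 0.06282565 0.072     ]
[332 239  10   9  33] [336.24242424 243.33333333] [ 0.48759641 -0.06009043  0.072     ]
[294 242   8   9  25] [298.4  246.68] [0.48184037 0.02340172 0.072     ]
[317 243   5  10  19] [319.31578947 247.15789474] [ 0.47991114 -0.02251711  0.072     ]
```

```bash
sleep 1
```

```text
(no output)
```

View pics/topz.png

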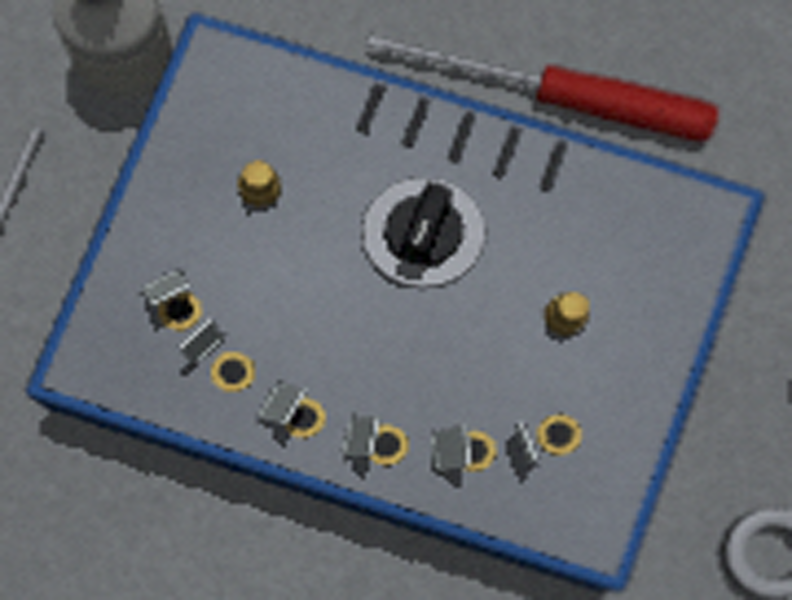

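View pics/scz.png

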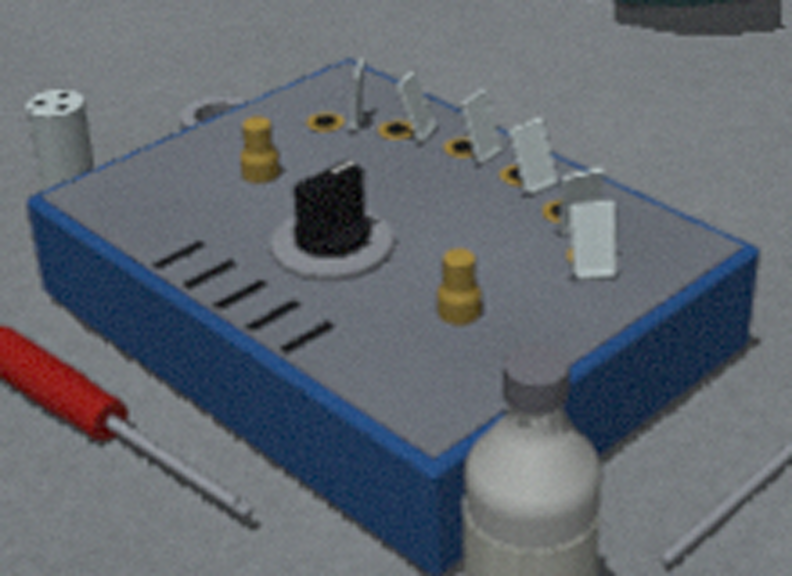

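```bash
cat >> h.py <<'E'
B=np.array([.5684,.0170]);yaw=np.deg2rad(-20.98);CX=.0755;TOP=.070
bx=np.array([np.cos(yaw),np.sin(yaw)]);by=np.array([-bx[1],bx[0]])
th=np.deg2rad(15.806)*np.array([2.5,1.5,.5,-.5,-1.5,-2.5])
def arc(t,off=0):
    """point & tangent (dir of motion) & inward radial in world xy; off = mm along tangent"""
    p=np.array([CX-.16*np.cos(t),.16*np.sin(t)]);g=np.array([-np.sin(t),-np.cos(t)]);n=np.array([np.cos(t),-np.sin(t)])
    w=lambda v:v[0]*bx+v[1]*by
    return B+w(p+off*g),w(g),w(n)
def rot(n,sgn=1):
    x=np.array([0,0,-1.]);y=np.r_[n*sgn,0];z=np.cross(x,y)
    return R.from_matrix(np.c_[x,y,z]).as_rotvec()
E
python3 - <<'E'
from h import *
from cell import inverse_kinematics,manip
for n in ['top','scene']:
    c=load(n+'0.npz');im=c['image'].copy();S=3
    im=cv2.resize(im,None,fx=S,fy=S,interpolation=cv2.INTER_CUBIC)
    for i,t in enumerate(th):
        for off,col in ((0,(0,0,255)),(-.018,(0,255,0))):
            p,_,_=arc(t,off);u=project(c,[np.r_[p,TOP+(.0 if off==0 else .003)]])[0]
            cv2.circle(im,tuple(int(v) for v in (u+.5)*S),2,col,-1)
    x0,y0,x1,y1=(205,130,395,290) if n=='top' else (150,150,370,310)
    cv2.imwrite(f'pics/ov_{n}.png',im[y0*S:y1*S,x0*S:x1*S])
c=load('top0.npz')
P=cloud(c)
print('bottle pts',np.nanmedian(P[125:140,228:242].reshape(-1,3),0),np.nanmax(P[115:165,222:246,2]))
s=manip.state();print(R.from_rotvec(s['tcp_rot']).as_matrix().round(2))
for sg in (1,-1):
    for t,o in ((th[0],-.053),(th[0],0),(th[2],0),(th[5],.012)):
        p,g,n=arc(t,o);q=inverse_kinematics(np.r_[p,.081],rot(n,sg));print(sg,p.round(3),None if q is None else np.round(q,2))
E
```

```text
bottle pts [0.72909889 0.1594435  0.11430744] 0.1442664521344309
[[-0.    0.31 -0.95]
 [ 0.   -0.95 -0.31]
 [-1.   -0.   -0.  ]]
1 [0.606 0.155] [0.21 0.31 1.85 0.   0.98 1.27]
1 [0.56  0.129] [0.18 0.22 1.97 0.   0.95 1.24]
1 [0.499 0.067] [ 0.08  0.1   2.11 -0.    0.93  0.59]
1 [ 0.491 -0.072] [-0.2   0.08  2.13  0.    0.93 -0.52]
-1 [0.606 0.155] [ 0.21  0.31  1.85 -0.    0.98 -1.87]
-1 [0.56  0.129] [ 0.18  0.22  1.97 -0.    0.95 -1.9 ]
-1 [0.499 0.067] None
-1 [ 0.491 -0.072] None
```

View pics/ov_top.png

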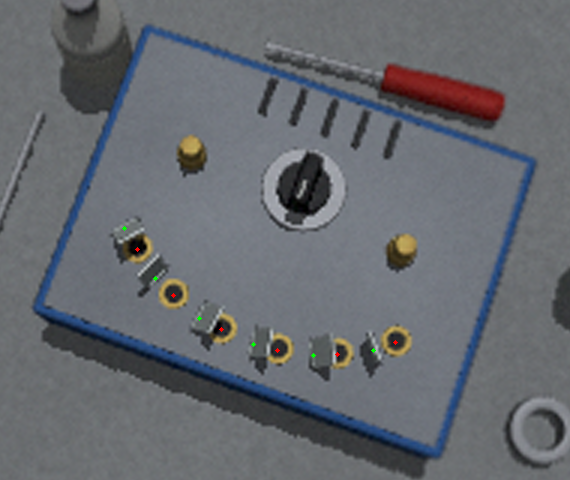

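View pics/ov_scene.png

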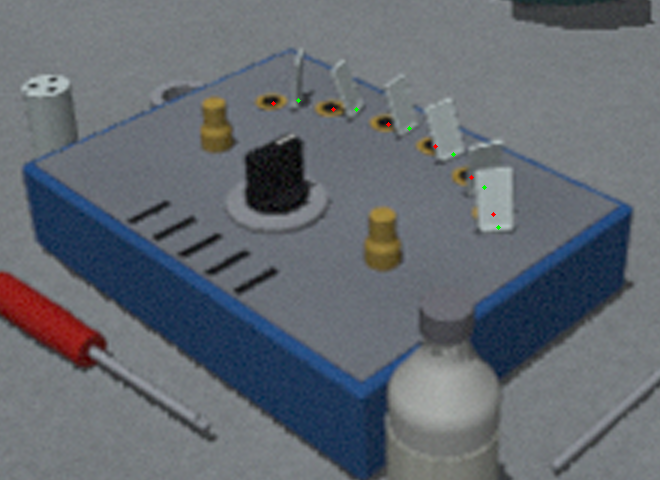

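The projected seats (red) fall on the sockets and the hinges (green) fall on the cover roots in both views, within about 1 px. I'll close the gripper and go in behind cover 1.

```bash
python3 - <<'E'
from h import *
from cell import manip,cams
manip.set_gripper(0.0,10)
p,g,n=arc(th[0],-.053)
manip.move_pose(np.r_[p,.22],rot(n))
manip.move_linear(np.r_[p,.11],rate=.15)
s=manip.state();print(s['clock'],s['tool_pos'],p,s['gripper_width'],s['contact_force'])
for k in('scene','wrist','top'):
    c=cams.capture(k);cv2.imwrite(f'pics/{k}1.png',c['image'])
a=cv2.imread('pics/scene1.png')[120:310,150:400];b=cv2.imread('pics/top1.png')[130:290,190:400]
cv2.imwrite('pics/z1.png',np.hstack([cv2.resize(a,(400,304)),cv2.resize(b,(399,304))]))
E
```

```text
5.4083 [0.6070763  0.15545551 0.11096919] [0.60622141 0.15532033] 0.00024588155144164277 [-0.00229559  0.02151208  1.09096902]
```

View pics/z1.png

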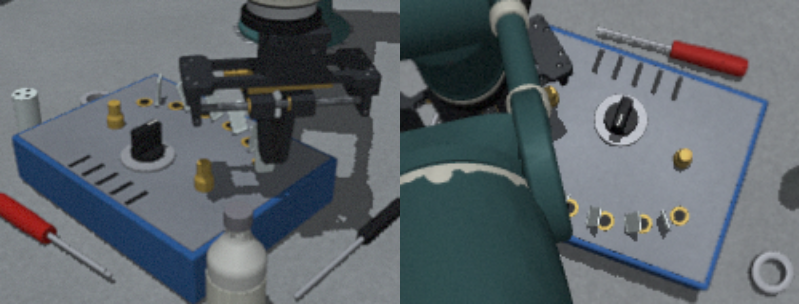

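View pics/wrist1.png

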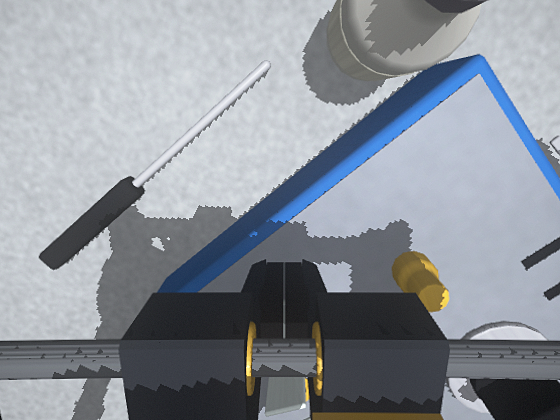

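```bash
python3 - <<'E'
from h import *
from cell import manip,cams
p,g,n=arc(th[0],-.053)
manip.move_linear(np.r_[p,.081],rate=.08)
s=manip.state();print(s['tool_pos'],s['contact_force'])
for o in (-.018,0):
    p,g,n=arc(th[0],o)
    manip.move_linear(np.r_[p,.081],rate=.05)
    s=manip.state();print(s['clock'],s['tool_pos'],s['contact_force'])
c=cams.capture('scene')
cv2.imwrite('pics/z2.png',cv2.resize(c['image'][120:310,150:400],None,fx=3,fy=3,interpolation=cv2.INTER_CUBIC))
E
```

```text
[0.60543498 0.1551544  0.07978145] [-0.341328   -0.32216106  0.42065053]
6.9167 [0.57601639 0.13810024 0.08122107] [ 0.26590833  0.00493157 -0.40504973]
7.425 [0.55988315 0.12909246 0.08102342] [-1.30230386  0.20801959  1.1410288 ]
```

View pics/z2.png

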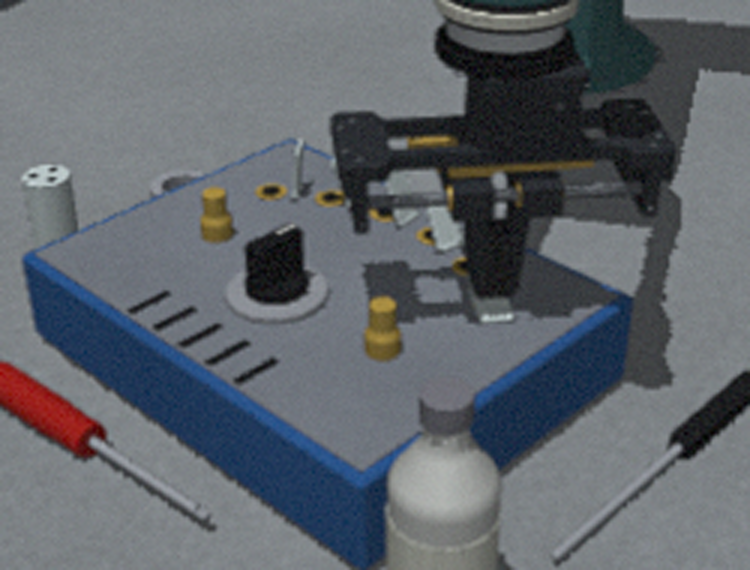

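Cover 1 lies flat under the fingertips at about (492,310), and the box hasn't moved. I'll continue along the arc.

```bash
python3 - <<'E'
from h import *
from cell import manip,cams
ts=np.linspace(th[0],th[5],11)[1:]
pic=[]
for i,t in enumerate(ts):
    p,g,n=arc(t)
    manip.move_linear(np.r_[p,.081],rate=.05,rot=rot(n))
    s=manip.state();f=s['contact_force'];print(round(s['clock'],2),s['tool_pos'].round(4) if hasattr(s['tool_pos'],'round') else s['tool_pos'],np.round(f,2))
    if np.linalg.norm(f)>8: print('stop');break
    if i%2: pic.append(cv2.resize(cams.capture('scene')['image'][130:300,150:390],(400,283)))
pic=pic[-4:]
cv2.imwrite('pics/z3.png',np.vstack([np.hstack(pic[:2]),np.hstack(pic[2:4])]))
E
```

```text
8.07 [0.542  0.1172 0.0811] [ 0.49  0.47 -0.47]
8.66 [0.5256 0.1026 0.0812] [ 0.37 -0.1   0.48]
9.3 [0.5111 0.0859 0.0811] [ 0.41  0.2  -0.36]
9.89 [0.4991 0.0674 0.0811] [-0.26  0.33 -0.14]
10.53 [0.4897 0.0474 0.0811] [ 0.85 -0.24 -0.58]
11.12 [0.4833 0.0264 0.0811] [-0.18 -0.34 -0.3 ]
11.77 [0.4796 0.0046 0.081 ] [-1.03  0.17 -0.99]
12.36 [ 0.4791 -0.0174  0.081 ] [ 0.04 -0.07 -0.28]
13.0 [ 0.4816 -0.0394  0.081 ] [ 0.79  0.41 -0.76]
13.59 [ 0.4871 -0.0606  0.0809] [ 0.19 -0.38 -0.06]
```

View pics/z3.png

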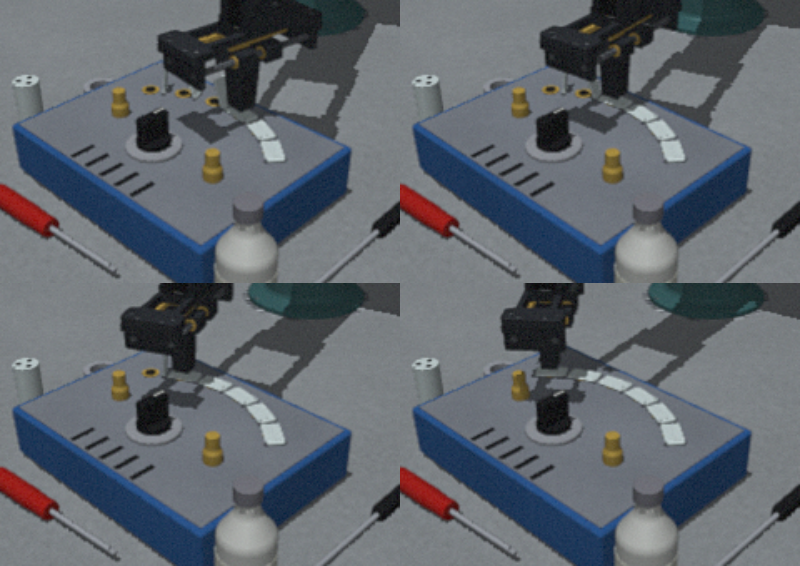

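The pictures show the covers shut one after another, and in the last one the finger is over seat 6 at about (550,360). I'll finish the stroke, lift off and check.

```bash
python3 - <<'E'
from h import *
from cell import manip,cams
p,g,n=arc(th[5],.012)
manip.move_linear(np.r_[p,.081],rate=.05)
manip.move_linear(np.r_[p,.25],rate=.12)
manip.move_pose([.25,-.45,.3],rot(n))
s=manip.state();print(s['clock'],s['tool_pos'],s['contact_force'])
pic=[]
for k in('scene','top'):
    c=cams.capture(k);np.savez(k+'2.npz',**c);pic.append(c)
b=pic[1]; hsv=cv2.cvtColor(b['image'],cv2.COLOR_BGR2HSV)
roi=np.zeros((420,560),bool);roi[130:290,205:395]=1
m=roi&(hsv[...,0]>100)&(hsv[...,0]<130)&(hsv[...,1]>120)
cn=max(cv2.findContours(m.astype(np.uint8),0,1)[0],key=len)[:,0]
print(cv2.minAreaRect(onplane(b,cn,.07)[:,:2].astype(np.float32)*1000))
P=cloud(b)
for i,t in enumerate(th):
    for o in(-.01,.01):
        q,_,_=arc(t,o);u,v=project(b,[np.r_[q,.075]])[0].round().astype(int);print(i+1,o,np.nanmedian(P[v-1:v+2,u-1:u+2,2]).round(4))
cv2.imwrite('pics/z4.png',np.hstack([cv2.resize(pic[0]['image'][120:320,130:410],(400,286)),cv2.resize(b['image'][120:290,180:418],(400,286))]))
E
```

```text
17.2417 [ 0.25062851 -0.44946277  0.29977105] [0.57506841 0.02731381 0.35106182]
((567.7728271484375, 17.525283813476562), (317.4156494140625, 241.6099090576172), 69.01048278808594)
1 -0.01 0.0758
1 0.01 0.0759
2 -0.01 0.0766
2 0.01 0.0761
3 -0.01 0.0761
3 0.01 0.0765
4 -0.01 0.0762
4 0.01 0.0767
5 -0.01 0.0754
5 0.01 0.0767
6 -0.01 0.0764
6 0.01 0.0758
```

View pics/z4.png

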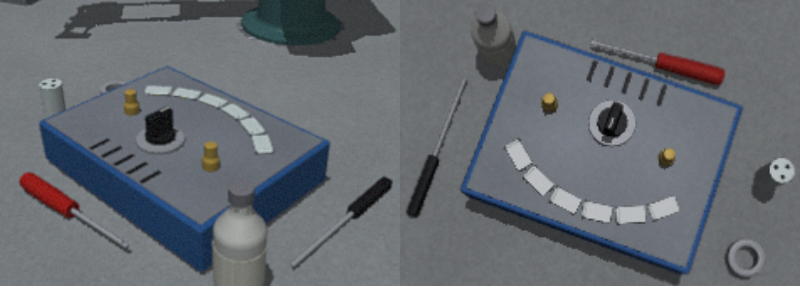

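Both views show all six covers flat along the arc, with the box, knob, plugs and other things where they were. I'm handing in the job.

```bash
python3 -c "
from cell import order
order.close_job()"
```

```text
the job is handed in; nothing more can be done
```

I shut all six covers in one light stroke from cover 1 to cover 6 and handed the job in. I used the closed fingertips, about 6 mm above the shut covers, turning the tool to follow the arc. The clock read about 17 s of the 48 s at the last check, just before hand-in.

- **Covers:** the last pictures show all six lying flat. The depth readings are level from end to end of each cover, at 75–77 mm.
- **Order:** pictures taken along the way fit covers 1 to 5 shutting one after another. I didn't separately check cover 6 at its moment of closing.
- **Force:** the wrist force stayed under 2 N at each point I read it. I read it only between segments, not continuously.
- **Box:** its measured position changed by about 0.2 mm, with no measurable rotation.
- **Knob, plugs and other things:** I compared these by eye only, and they looked unchanged.

No check failed or disagreed.

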